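Stock the empty bottle rack on the laundry counter

TASK

Stock the empty green bottle rack on the laundry counter from the back: slide the tall blue bottle along the counter into it first, all the way to the back plate, then slide the short orange-lidded tub in after it, wholly inside the mouth. Both are full and their caps are loose, so keep them upright and on the counter, never lifted. Then swing the rack's drop bar fully down across the mouth, and leave the filled white rack and the other things on the counter as they are.

Things in the scene. Friction and masses are not known exactly. Their poses are not given: they have to be found in the camera images.
- rack: the rack to stock: green sheet-steel channel fixed to the counter, no floor, beside the white one. Origin: on the counter, centre of the open mouth; +x runs into the lane, +y left looking in, z up. Lane 86 mm wide, 162 mm deep (origin to back plate's inner face). Side plates 4 mm thick, 45 high; back plate 105 high; posts 12 mm square, 50 high, outside the lane's width at x = -8 to 4 mm
- drop_bar (a joint): hinge of the green rack's drop bar (8 mm thick; red end sleeve 12 mm thick, 26 long). It turns in the upright plane across the mouth, at rack x = -12 mm. 0 rad: fully down, at its stop, level towards rack +y; pi/2: straight up; more: leaning out to rack -y. Starts open at 1.95 to 2.2 (limit 2.45); friction (0.05 N m, under 1 N at its end) keeps it where it is left
- bar_pivot (a point): the drop bar's pivot on the right-hand post (looking in): rack x = -12, y = -49, z = 40 mm
- bar_end (a point): free end of the drop bar, on its axis, 108 mm from the pivot
- tall_bottle: loose tall blue bottle with an orange cap, standing on the counter: round, 70 mm in diameter up to 120 mm, then a shoulder narrowing to a 32 mm neck and a tapered cap 38 to 44 mm wide, 190 mm high in all; 0.5 to 0.75 kg. It slides when pushed low (below about 40 mm) and tips when pushed high. Origin: centre of its underside; z up along the bottle.
- short_tub: loose short white tub with an orange lid, standing on the counter: round, 70 mm in diameter, 60 mm high; 0.28 to 0.45 kg. Origin: centre of its underside; z up.
- full_rack: the filled rack: white, fixed, the same sizes and frame as the green rack, its drop bar down and fixed. It stands beside the green rack, facing the same way to within 12 degrees, the two mouths' centres about 130 to 170 mm apart across. Leave alone.
- stock_bottle: green bottle with a white cap, of the same shape as the tall blue one, loose at the back of the filled rack. Leave alone. Origin: centre of its underside.
- stock_tub: yellow tub with a green lid, of the same shape as the short tub, loose in the front of the filled rack. Leave alone. Origin: centre of its underside.
- spray_bottle: loose white trigger spray bottle, red head, 72 mm in diameter, 204 mm high; a bystander. Origin: centre of its underside.
- sheet_box: loose pale blue carton, 75 x 115 x 105 mm high; a bystander. Origin: centre of its underside.
- coin_dish: loose steel dish, 96 mm in diameter, 30 mm high; a bystander. Origin: centre of its underside.
- scrub_brush: loose scrubbing brush, a wooden block 160 x 55 mm with pale bristles, 42 mm high; a bystander. Origin: centre of its underside.
Things that resemble listed ones, but are neither listed nor needed, are in the scene too. There is more than one size of the short_tub; the job needs the middle-sized.

How it is judged:
By the outcome, as a careful person would: the job done as asked, in the order asked, and still so for the second after the job is handed in, with the robot touching nothing.
It also fails if it takes over 69 s, if anything falls off the work surface, if the arm or the gripper's body presses on something with over 40 N, if the wrist force passes 120 N, or if a joint passes its speed limit or range.

ROBOT

A 6-joint arm with a two-finger parallel gripper is mounted at the origin on the work surface. World frame = base frame: x ahead of the robot, y to its left, z up, the work surface at z = 0. Lengths are in m, angles in rad, forces in N, time in s.
With the tool pointing down it reaches from about 0.325 to 0.925 m from the base axis. Payload 3.1 kg.
Tool frame: the origin (TCP) lies midway between the tips of the shut fingers; the grasp point (between the pads) lies 19 mm behind it; z points along the fingers, y is the line along which they close (so a half turn about z gives the same grasp; the last joint's range is limited). The gripper opens to 85 mm and grips with 20 to 120 N. Pads are 22 mm wide; open, the fingers measure 114 mm over their backs; the gripper's body (76 mm by 85 mm) begins 54 mm behind the grasp point. The pads swing forward as they close: fully open they stand 13 mm farther back than shut.
Start: joints at [-1.343, 0.217, 1.613, -0, 1.311, -0.112], TCP at [0.208, -0.589, 0.231] pointing down, gripper open.
Joint ranges: [-2.75, 2.75], [-0.78, 2.1], [0.31, 2.55], [-1.13, 4.27], [0.13, 2.63], [-2.58, 2.58]. Speed limits (rad/s): [2.79, 2.79, 3.14, 3.14, 3.14, 3.14].

INTERFACE

Orientations are given as a unit quaternion [x, y, z, w].
In Python, from bench import * gives the robot as it stands. Calls block until the motion is done:
- move_to(position, orientation): joint-space move of the TCP to a pose.
- move_straight(position, rotation=None, feed=0.15, max_force=None): straight line of the TCP; rotation=None keeps the orientation; feed is the mean speed in m/s. With max_force (N) it stops when the force on the tool has changed by that much, and returns True; else False.
- move_joints(angles): joint-space move.
- let_go() and close(squeeze=None): open the fingers fully, or close them until they stop; squeeze is the grip in N (None keeps the last).
- hold(seconds).
- inverse_kinematics(position, orientation): joint angles nearest the present ones, or None.
- sense(): the state.
- snapshot(name): name is "side" or "top" or "wrist"; returns the picture (384x512x3 uint8, red, green, blue); there is no depth.
- calibration(name): a dict with "mtx" (3x3 intrinsics, pixels), "k1" (the pictures are not rectified: a ray, as slopes to the right and down, at radius r is drawn at 1 + k1 r^2 times it, then the intrinsics apply), "xyz" and "rotation" of the camera in the world; the wrist camera has in their place "mount" (4x4, takes a point from camera to tool coordinates, whose origin is the TCP and whose axes are the flange's). Camera axes: x right, y down, z forward; pixel columns grow to the right and rows downward; lengths in m; the calibration is good to about 2 mm. A picture is of the moment at which its call begins: read the wrist's pose just before it. calibration takes no time and is no camera call.
A pose or a line that the arm cannot do raises IKError and nothing moves.
- sign_off(): hands the job in; it is judged then, once.
The state is a dict: "time": time; "q": joint angles; "joint_vel": joint speeds; "effort": joint torques, N m; "tcp_pos": TCP position; "tool_rot": TCP orientation; "force": force on the tool from outside, world axes, zero at the start; "moment": the same for the moment, N m; "opening": finger opening in m; "grasp_force": force on a finger pad.
Only numpy, scipy, OpenCV 4.12 (cv2) and the standard library are available. Lean on these libraries where they do the work, as an engineer would, in place of code of your own. Each camera call takes 0.05 s, during which the arm holds its last target. There are 200 camera calls.

## Working session

There is one attempt and no reset: what is moved stays moved. The work goes in short steps, each a Python script; the robot and the scene stay as the last script left them, time stands still between calls to the robot, and variables do not carry over. Pictures are saved under pics/ and viewed, at most 10 in all, crops included, and the job is handed in when it is done.

```bash
ls; mkdir -p pics
python3 - <<'E'
from bench import *
import cv2, numpy as np
for n in ["side","top"]:
    im=snapshot(n); cv2.imwrite(f"pics/{n}0.png",im[:,:,::-1])
    c=calibration(n); print(n,c)
print(calibration("wrist")); print(sense())
E
```

```text
pics
side {'mtx': array([[474.9452542 ,   0.        , 257.19249776],
       [  0.        , 474.9452542 , 192.95521569],
       [  0.        ,   0.        ,   1.        ]]), 'k1': -0.06032039611294812, 'xyz': array([ 0.48170917, -1.5854067 ,  0.92828207]), 'rotation': array([ 0.86170479, -0.02938845,  0.01714526, -0.50626793])}
top {'mtx': array([[373.36846896,   0.        , 249.46555451],
       [  0.        , 373.36846896, 191.32760218],
       [  0.        ,   0.        ,   1.        ]]), 'k1': -0.09208734511669422, 'xyz': array([ 0.51581656, -0.00706057,  1.11999029]), 'rotation': array([-0.70046701,  0.71332612, -0.01873792,  0.01267677])}
{'mtx': array([[276.1044864 ,   0.        , 258.28036782],
       [  0.        , 276.1044864 , 193.86139279],
       [  0.        ,   0.        ,   1.        ]]), 'k1': -0.06688077334348708, 'mount': array([[ 1.43595491e-03, -9.47934179e-01, -3.18463075e-01,
         8.21125329e-02],
       [ 9.99998969e-01,  1.35805258e-03,  4.66644295e-04,
         2.55490013e-04],
       [-9.85847663e-06, -3.18463417e-01,  9.47935152e-01,
        -1.42158789e-01],
       [ 0.00000000e+00,  0.00000000e+00,  0.00000000e+00,
         1.00000000e+00]])}
{'time': 0.1, 'q': array([-1.34320291e+00,  2.17708386e-01,  1.61479363e+00,  1.33072363e-05,
        1.31130329e+00, -1.12192340e-01]), 'joint_vel': array([-9.95014313e-04, -2.50835910e-03, -2.87230918e-03,  1.11233145e-03,
       -3.33456178e-05, -1.95684090e-03]), 'effort': array([-1.44891445e-03, -3.98084199e+01, -3.04969311e+01, -1.34166917e-04,
        4.28746658e-03, -1.38759574e-05]), 'tcp_pos': array([ 0.20816359, -0.58852745,  0.23007003]), 'tool_rot': array([ 9.85602571e-01,  1.69074977e-01, -5.73817968e-05, -1.10485338e-03]), 'force': array([-0.97002151, -0.85235508, -0.40962379]), 'moment': array([0.00910336, 0.0575893 , 0.05248442]), 'grasp_force': 0.0, 'opening': 0.08531940792840728}
```

View pics/top0.png

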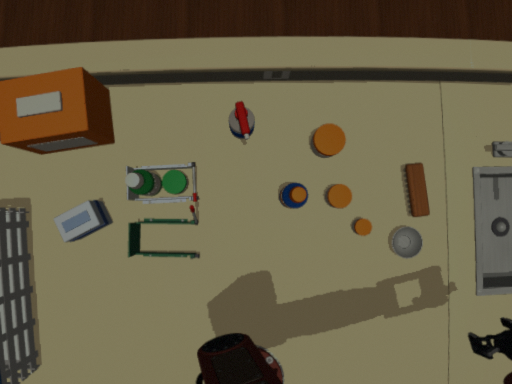

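View pics/side0.png

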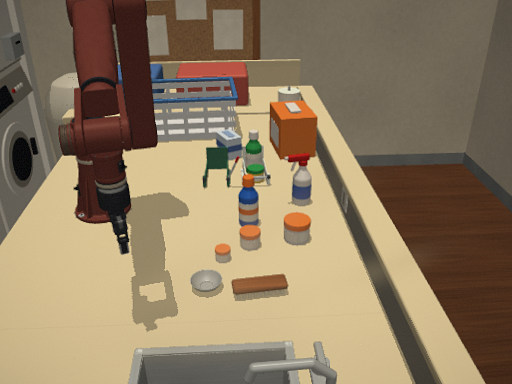

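The top view shows the green rack at about (130–198, 220–258), with its mouth facing image right (world −y). The red bar end is near (193, 208). The blue bottle is at (295, 195) and the tubs are at (340, 196) middle, (329, 140) large and (363, 227) small. The side view agrees.

```bash
cat > h.py <<'E'
from bench import *
import cv2, numpy as np
from scipy.spatial.transform import Rotation as R
def cam(name, s=None):
    c=calibration(name)
    if name!="wrist": return c, R.from_quat(c["rotation"]).as_matrix(), np.array(c["xyz"])
    Rt=R.from_quat(s["tool_rot"]).as_matrix(); M=c["mount"]
    return c, Rt@M[:3,:3], Rt@M[:3,3]+s["tcp_pos"]
def cast(px, z, C):
    "pixels -> world points on plane z"
    c,Rm,o=C; px=np.atleast_2d(np.array(px,float))
    d=cv2.undistortPoints(px.reshape(-1,1,2),c["mtx"],np.array([c["k1"],0,0,0,0.])).reshape(-1,2)
    w=np.c_[d,np.ones(len(d))]@Rm.T
    return o+w*((z-o[2])/w[:,2])[:,None]
def hsv(im): return cv2.cvtColor(im,cv2.COLOR_RGB2HSV)
def blobs(mask,amin=15):
    n,l,st,ce=cv2.connectedComponentsWithStats(mask.astype(np.uint8))
    return [(st[i,4],ce[i],st[i,:4],l==i) for i in range(1,n) if st[i,4]>=amin]
def save(name,im): cv2.imwrite(f"pics/{name}.png",im[:,:,::-1])
def quat(yaw,tilt=0):
    "tool down; yaw = direction of tool x in world"
    return (R.from_euler("z",yaw)*R.from_euler("x",np.pi)*R.from_euler("y",tilt)).as_quat()
E
python3 - <<'E'
from h import *
im=cv2.imread("pics/top0.png")[:,:,::-1].copy(); C=cam("top"); H=hsv(im)
orange=(H[...,0]>5)&(H[...,0]<18)&(H[...,1]>200)&(H[...,2]>150)
for a,c,b,m in blobs(orange): print("or",a,c.round(1),b,"z190",cast(c,.19,C).round(3),"z60",cast(c,.06,C).round(3))
g=(H[...,0]>60)&(H[...,0]<95)&(H[...,1]>110)&(H[...,2]<200)
for a,c,b,m in blobs(g): print("gr",a,c.round(1),b, cast(c,.045,C).round(3))
blue=(H[...,0]>105)&(H[...,0]<125)&(H[...,1]>150)
for a,c,b,m in blobs(blue): print("bl",a,c.round(1),b,cast(c,.12,C).round(3))
red=((H[...,0]<4)|(H[...,0]>176))&(H[...,1]>180)&(H[...,2]>110)
for a,c,b,m in blobs(red,6): print("red",a,c.round(1),b,cast(c,.14,C).round(3))
save("topz",cv2.resize(im[150:270,115:385],None,fx=2.9,fy=2.9,interpolation=cv2.INTER_CUBIC))
E
```

```text
gr 285 [144.3 182.7] [130 170  24  24] [[0.594 0.288 0.045]]
gr 436 [173.9 181.5] [161 170  26  23] [[0.596 0.201 0.045]]
gr 72 [167.2 220.9] [153 220  28   3] [[0.483 0.222 0.045]]
gr 375 [141.5 242.7] [129 223  58  33] [[0.421 0.297 0.045]]
bl 25 [237.1 134.2] [232 131  11   6] [[0.715 0.015 0.12 ]]
bl 197 [290.4 196. ] [283 184  23  23] [[ 0.546 -0.126  0.12 ]]
red 151 [242.2 117.1] [237 103  11  29] [[ 0.757 -0.     0.14 ]]
red 7 [194. 197.] [194 194   1   7] [[0.547 0.13  0.14 ]]
```

View pics/topz.png

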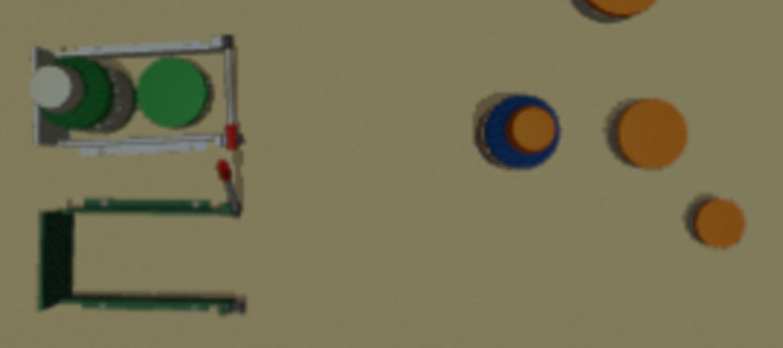

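The crop shows the green rack's posts at crop (235, 208) and (238, 307), and its back plate at about x = 41–72. The bar end sleeve is at (223, 170), leaning towards the white rack. The mid tub stands right behind the bottle in −y. Next I'll take close wrist views of the rack and of the bottle and tub, and check which tilted poses can be reached.

```bash
cat >> h.py <<'E'
def tq(h,tilt):
    "tool z heading h (world yaw) tilted by tilt from straight down; tool x forward-up"
    z=np.array([np.cos(h)*np.sin(tilt),np.sin(h)*np.sin(tilt),-np.cos(tilt)])
    x=np.array([np.cos(h)*np.cos(tilt),np.sin(h)*np.cos(tilt),np.sin(tilt)])
    return R.from_matrix(np.c_[x,np.cross(z,x),z]).as_quat()
E
python3 - <<'E'
from h import *
s=sense(); print(s["time"])
for nm,p in dict(w1=[.40,.12,.33],w2=[.50,-.22,.33]).items():
    for t in (0,.5,1.57):
        print(nm,t,inverse_kinematics(p,tq(t,0)))
for nm,p in dict(pick=[.546,-.12,.03],rel=[.44,.06,.03],push=[.43,.2,.025],tub=[.546,-.24,.03]).items():
  for tilt in (0,40,55,65,70,75):
    r=[h for h in range(-40,140,10) if inverse_kinematics(p,tq(np.radians(h),np.radians(tilt))) is not None]
    print(nm,tilt,r)
C=cam("top")
px=np.array([[235,208],[238,307]])/2.9+[115,150]; print(cast(px,.05,C))
px=np.array([[41,212],[41,308]])/2.9+[115,150]; print(cast(px,.105,C))
px=np.array([[650,133],[535,129],[223,170],[236,209]])/2.9+[115,150]
print(cast(px[0],.06,C),cast(px[1],.19,C),cast(px[2],.13,C),cast(px[3],.04,C))
E
```

```text
0.1
w1 0 [ 1.23042185e-01 -3.17335533e-01  1.94266522e+00 -4.44089210e-16
  1.51626297e+00  1.69383851e+00]
w1 0.5 [ 1.23042185e-01 -3.17335533e-01  1.94266522e+00 -4.44089210e-16
  1.51626297e+00  1.19383851e+00]
w1 1.57 [ 1.23042185e-01 -3.17335533e-01  1.94266522e+00 -4.44089210e-16
  1.51626297e+00  1.23838512e-01]
w2 0 [-5.43004303e-01 -1.65897341e-02  1.68295489e+00 -4.44089210e-16
  1.47522750e+00  1.02779202e+00]
w2 0.5 [-5.43004303e-01 -1.65897341e-02  1.68295489e+00 -4.44089210e-16
  1.47522750e+00  5.27792023e-01]
w2 1.57 [-5.43004303e-01 -1.65897341e-02  1.68295489e+00 -4.44089210e-16
  1.47522750e+00 -5.42207977e-01]
pick 0 [-40, -30, -20, -10, 0, 10, 20, 30, 40, 50, 60, 70, 80, 90, 100, 110, 120, 130]
pick 40 [-10, 0, 10, 20, 30, 40, 50, 60, 70, 80, 90, 100, 110, 120, 130]
pick 55 [-40, -30, -20, -10, 0, 10, 20, 30, 40, 50, 60, 70, 80, 90, 100, 110, 120, 130]
pick 65 [-40, -30, -20, -10, 0, 10, 20, 30, 40, 50, 60, 70, 80, 90, 100, 110, 120, 130]
pick 70 [-40, -30, -20, -10, 0, 10, 20, 30, 40, 50, 60, 70, 80, 90, 100, 110, 120, 130]
pick 75 [-40, -30, -20, -10, 0, 10, 20
[... 913 characters left out ...]
 20, 30, 40, 50, 60, 70, 80, 90, 100, 110, 120, 130]
tub 55 [-40, -30, -20, -10, 0, 10, 20, 30, 40, 50, 60, 70, 80, 90, 100, 110, 120, 130]
tub 65 [-40, -30, -20, -10, 0, 10, 20, 30, 40, 50, 60, 70, 80, 90, 100, 110, 120, 130]
tub 70 [-40, -30, -20, -10, 0, 10, 20, 30, 40, 50, 60, 70, 80, 90, 100, 110, 120, 130]
tub 75 [-40, -30, -20, -10, 0, 10, 20, 30, 40, 50, 60, 70, 80, 90, 100, 110, 120, 130]
[[0.47898665 0.13783721 0.05      ]
 [0.38149846 0.13637557 0.05      ]]
[[0.47989277 0.31414157 0.105     ]
 [0.38966954 0.31522796 0.105     ]]
[[ 0.54525426 -0.27289639  0.06      ]] [[ 0.54694739 -0.14026197  0.19      ]] [[0.51660773 0.13753063 0.13      ]] [[0.47763129 0.13820687 0.04      ]]
```

Run:
```python
from h import *
import pickle
D={}
for nm,p in dict(w2=[.50,-.25,.30],w1=[.44,.10,.33]).items():
    move_to(p,tq(np.pi/2,0)); s=sense(); im=snapshot("wrist"); D[nm]=(im,s); save(nm,im)
pickle.dump(D,open("D.pkl","wb"))
print(sense()["time"])
both=np.hstack([D["w2"][0],D["w1"][0]]); save("both",cv2.resize(both,(800,300),interpolation=cv2.INTER_AREA))
```

```text
3.2
```

View pics/w1.png

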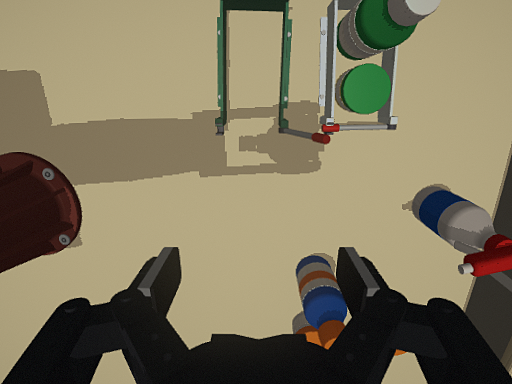

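View pics/w2.png

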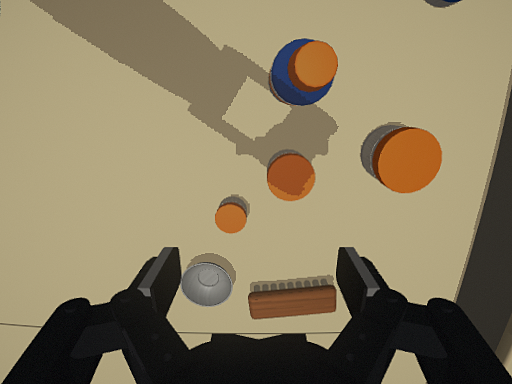

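w1 shows the green rack's mouth posts at (220, 127) and (284, 129), and the bar end at (321, 138). w2 shows the bottle cap at (316, 64), the mid tub lid at (291, 177), the small tub at (231, 218) and the large tub at (408, 160).

Run:
```python
from h import *
import pickle
D=pickle.load(open("D.pkl","rb"))
im,s=D["w1"]; C=cam("wrist",s); H=hsv(im)
g=(H[...,0]>55)&(H[...,0]<100)&(H[...,1]>70)
L=[];Rr=[]
for r in range(20,116,6):
    c=np.flatnonzero(g[r,200:305])+200; l=c[c<255]; q=c[c>255]
    if len(l) and len(q): L.append((l.min(),r,l.max()));Rr.append((q.min(),r,q.max()))
L=np.array(L,float);Rr=np.array(Rr,float)
li=cast(L[:,[2,1]]+[.5,0],.0,C);ri=cast(Rr[:,[0,1]]-[.5,0],.0,C)
lo=cast(L[:,[0,1]]-[.5,0],.045,C);ro=cast(Rr[:,[2,1]]+[.5,0],.045,C)
for n,a in dict(li=li,ri=ri,lo=lo,ro=ro).items():
    k=np.polyfit(a[:,1],a[:,0],1); print(n,k.round(4),"x at y=.14,.3:",np.polyval(k,[.14,.3]).round(4),"med",np.abs(a[:,0]-np.polyval(k,a[:,1])).max().round(4))
print(L[:,[0,2]].T,Rr[:,[0,2]].T)
print("backplate base row?", [ (c,np.flatnonzero(g[:60,c]).max(initial=-1)) for c in (240,255,270)], cast([[240,np.flatnonzero(g[:60,240]).max(initial=0)],[270,np.flatnonzero(g[:60,270]).max(initial=0)]],0,C))
z=im[95:150,205:345]; save("z1",cv2.resize(z,None,fx=5,fy=5,interpolation=cv2.INTER_CUBIC))
im,s=D["w2"]; C2=cam("wrist",s); H=hsv(im)
o=(H[...,0]>3)&(H[...,0]<20)&(H[...,1]>170)&(H[...,2]>90)
for a,c,b,m in blobs(o,150):
    (x,y),rad=cv2.minEnclosingCircle(np.argwhere(m)[:,::-1].astype(np.float32)); print(a,c.round(1),(x,y,rad),"z60",cast([x,y],.06,C2).round(4),"z190",cast([x,y],.19,C2).round(4))
print(s["tcp_pos"])
```

```text
li [0.0539 0.3729] x at y=.14,.3: [0.3804 0.3891] med 0.0032
ri [0.0175 0.4742] x at y=.14,.3: [0.4767 0.4795] med 0.0018
lo [0.0141 0.3798] x at y=.14,.3: [0.3818 0.3841] med 0.0032
ro [0.057  0.4709] x at y=.14,.3: [0.4789 0.488 ] med 0.0035
[[217. 217. 220. 218. 218. 218. 218. 218. 218. 218. 218. 218. 218. 221.
  218. 221.]
 [222. 222. 223. 225. 225. 225. 225. 222. 222. 222. 222. 222. 222. 222.
  222. 222.]] [[285. 284. 284. 283. 283. 283. 282. 283. 282. 281. 282. 282. 281. 281.
  282. 281.]
 [291. 290. 290. 290. 290. 289. 289. 289. 288. 288. 288. 287. 287. 283.
  286. 282.]]
backplate base row? [(240, np.int64(9)), (255, np.int64(10)), (270, np.int64(10))] [[0.41332696 0.31690793 0.        ]
 [0.45868923 0.31550344 0.        ]]
1898 [312.5  65.6] (313.0, 66.0, 26.419788360595703) z60 [[ 0.57   -0.1246  0.06  ]] z190 [[ 0.5461 -0.1397  0.19  ]]
3276 [408.7 159.9] (408.62274169921875, 160.08363342285156, 34.4013557434082) z60 [[ 0.7151 -0.2465  0.06  ]] z190 [[ 0.6418 -0.2201  0.19  ]]
1751 [290.3 176.9] (290.2884521484375, 177.10577392578125, 23.914159774780273) z60 [[ 0.5457 -0.2722  0.06  ]] z190 [[ 0.5301 -0.237   0.19  ]]
729 [230.2 217.7] (230.15908813476562, 217.81817626953125, 15.418930053710938) z60 [[ 0.4576 -0.3356  0.06  ]] z190 [[ 0.4719 -0.2788  0.19  ]]
[ 0.4995633  -0.25085662  0.29968978]
```

View pics/z1.png

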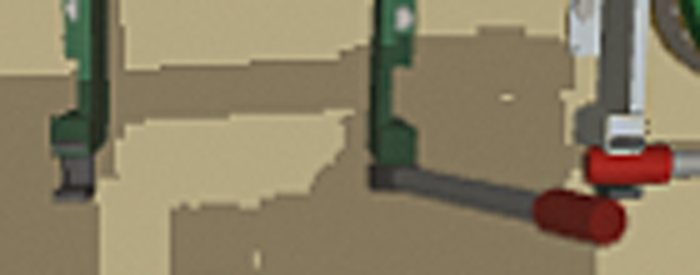

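Run:
```python
from h import *
import pickle
D=pickle.load(open("D.pkl","rb"))
im,s=D["w1"]; C=cam("wrist",s); I=im.astype(int)
g=(I[...,1]-I[...,0]>3)
L=[];Rr=[]
for r in range(16,116,5):
    c=np.flatnonzero(g[r,205:300])+205; l=c[c<250]; q=c[c>258]
    L.append((l.max()+.5,r));Rr.append((q.min()-.5,r))
L=np.array(L);Rr=np.array(Rr); print(L[:,0],Rr[:,0])
li=cast(L,0,C);ri=cast(Rr,0,C)
for a in(li,ri):
    k=np.polyfit(a[:,1],a[:,0],1); print(k.round(4),np.polyval(k,[.14,.3]).round(4),np.abs(a[:,0]-np.polyval(k,a[:,1])).max().round(4))
px=[[c,np.flatnonzero(g[:60,c]).max()+.5] for c in (236,245,255,265,274)]
print("back",px,cast(px,0,C)[:,:2].round(4))
p=np.array([[62,170],[388,172],[80,125],[395,130]])/5+[205,95]
print("posts front top z.05/green top",cast(p,.05,C).round(4))
e=np.array([[545,212],[608,222],[385,178]])/5+[205,95]
for z in(.13,.14): print(cast(e,z,C).round(4))
print(cast(e[2],.04,C))
```

```text
[225.5 225.5 225.5 225.5 225.5 225.5 225.5 225.5 225.5 225.5 225.5 225.5
 225.5 225.5 225.5 225.5 225.5 225.5 225.5 226.5] [282.5 282.5 282.5 282.5 282.5 282.5 281.5 281.5 281.5 281.5 280.5 280.5
 280.5 280.5 279.5 279.5 279.5 279.5 278.5 278.5]
[0.0263 0.383 ] [0.3867 0.3909] 0.0013
[0.0281 0.47  ] [0.4739 0.4784] 0.0009
back [[236, np.float64(9.5)], [245, np.float64(9.5)], [255, np.float64(10.5)], [265, np.float64(10.5)], [274, np.float64(10.5)]] [[0.4073 0.3163]
 [0.4209 0.3162]
 [0.436  0.3148]
 [0.4511 0.3148]
 [0.4648 0.3148]]
posts front top z.05/green top [[0.3796 0.1417 0.05  ]
 [0.4775 0.141  0.05  ]
 [0.3855 0.1548 0.05  ]
 [0.4792 0.1533 0.05  ]]
[[0.5094 0.1391 0.13  ]
 [0.5252 0.1368 0.13  ]
 [0.4698 0.1472 0.13  ]]
[[0.5074 0.1403 0.14  ]
 [0.5227 0.1381 0.14  ]
 [0.4689 0.1482 0.14  ]]
[[0.47747631 0.13821897 0.04      ]]
```

Rack origin is about (0.4306, 0.152) with heading 88.4°. The bottle is at (0.5465, −0.140) and the tub at (0.5457, −0.272). Now I'll make the low tilted grasp of the bottle.

```bash
cat >> h.py <<'E'
O=np.array([.4306,.152,0]); ex=np.array([.0272,.9996,0]); ey=np.array([-.9996,.0272,0]); HR=np.arctan2(ex[1],ex[0])
def rk(x,y,z): return O+x*ex+y*ey+np.array([0,0,z])
def hd(h): return np.array([np.cos(h),np.sin(h),0])
def st(m=""):
    s=sense(); print(m,"t%.2f"%s["time"],s["tcp_pos"].round(4),"F",s["force"].round(1),"op %.4f gf %.1f"%(s["opening"],s["grasp_force"]))
E
python3 - <<'E'
from h import *
h=np.radians(30); T=np.radians(74); B=np.array([.5465,-.140,0]); q=tq(h,T)
g=B+.0183*hd(h)+[0,0,.0318]
move_to(g-.12*hd(h)+[0,0,.15],q); st("hi")
move_straight(g-.12*hd(h),feed=.2); st("pre")
hit=move_straight(g,feed=.12,max_force=8); st(f"at {hit}")
save("p1",snapshot("side"))
if not hit: close(25); st("grip")
E
```

```text
hi t4.49 [ 0.4586 -0.191   0.1821] F [-0.9 -0.5  0.1] op 0.0853 gf 0.0
pre t5.39 [ 0.459  -0.1907  0.0325] F [ 0.1 -0.2 -0.3] op 0.0853 gf 0.0
at False t6.54 [ 0.5621 -0.1311  0.0318] F [-0.3 -0.  -0.9] op 0.0855 gf 0.0
grip t6.88 [ 0.5619 -0.131   0.032 ] F [-5.1 -0.8  2.9] op 0.0686 gf 33.4
```

Run:
```python
from h import *
T=np.radians(74)
a=sense()["tcp_pos"]; e=rk(-.050+.0183,0,.0320)
for i in (1,2,3):
    h=np.radians(30)+(HR-np.radians(30))*i/3
    p=a+(e-a)*i/3; p[2]=.0320
    print(move_straight(p,tq(h,T),feed=.1,max_force=20)); st(i)
save("side2",snapshot("side")); save("top2",snapshot("top"))
im=np.hstack([cv2.imread("pics/side2.png")[80:280,100:400],cv2.imread("pics/top2.png")[100:300,100:400]])
cv2.imwrite("pics/v2.png",cv2.resize(im,(800,267)))
```

```text
False
1 t7.98 [ 0.5182 -0.0475  0.032 ] F [ 3.7 -2.7 -0.3] op 0.0686 gf 32.8
False
2 t9.08 [0.4732 0.0373 0.032 ] F [ 3.   1.6 -0.7] op 0.0684 gf 32.5
False
3 t10.18 [0.4291 0.1208 0.032 ] F [ 1.   1.7 -1.3] op 0.0686 gf 32.6
```

View pics/v2.png

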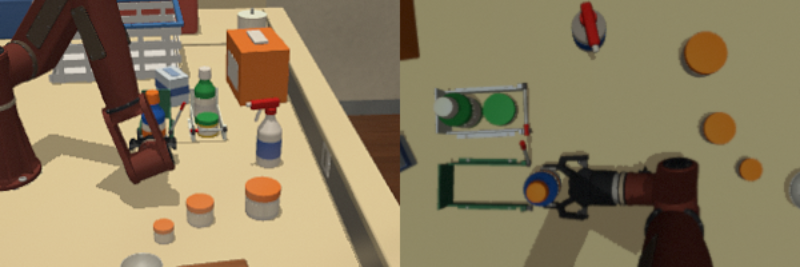

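The bottle is upright and gripped at the rack mouth, and nothing else was disturbed. Next: release, back off, close the fingers and push it in, checking partway.

```bash
cat >> h.py <<'E'
def caps(zs,roi=None):
    "orange blobs of the top view: area, rack-frame x,y (mm) on plane zs"
    im=snapshot("top"); H=hsv(im); o=(H[...,0]>3)&(H[...,0]<20)&(H[...,1]>190)&(H[...,2]>100)
    for a,c,b,m in blobs(o,20):
        if a<1500 and 100<c[0]<420:
            w=cast(c,zs,cam("top"))[0]-O; print("  blob",a,c.round(1),"rack xy mm",(1e3*w@ex).round(1),(1e3*w@ey).round(1))
    return im
E
python3 - <<'E'
from h import *
q=tq(HR,np.radians(40)); z=.022
let_go(); st("open")
move_straight(rk(-.032-.09,0,.032),feed=.2); close(20); caps(.19)
move_to(rk(-.135,0,.06),q); move_straight(rk(-.135,0,z),feed=.15); st("pre")
print(move_straight(rk(-.035,0,z),feed=.08,max_force=12)); st("mid"); im=caps(.19); save("top3",im)
E
```

```text
open t10.60 [0.4295 0.1202 0.0321] F [-0.1 -1.4  0.2] op 0.0852 gf 0.0
  blob 742 [329.  139.2] rack xy mm -363.8 -264.8
  blob 412 [339.1 195.5] rack xy mm -388.9 -122.6
  blob 176 [363.4 226.5] rack xy mm -451.1 -45.1
  blob 164 [202.2 243.6] rack xy mm -47.6 0.1
pre t12.98 [0.4252 0.0177 0.0202] F [ 0.7  0.3 -0.1] op -0.0001 gf 0.0
False
mid t14.38 [0.4295 0.1173 0.0221] F [ 0.5 -0.2 -1.3] op -0.0002 gf 0.2
  blob 741 [329.1 139.1] rack xy mm -364.0 -265.0
  blob 412 [339.1 195.5] rack xy mm -389.1 -122.5
  blob 202 [362.5 226.5] rack xy mm -448.7 -45.1
  blob 159 [181.2 242.9] rack xy mm 4.7 -1.2
```

Run:
```python
from h import *
z=.022
print(move_straight(rk(.05,0,z),feed=.09,max_force=15)); st("in"); caps(.19)
print(move_straight(rk(.10,0,z),feed=.04,max_force=10)); st("back"); s=sense(); print("rack x TCP",(s["tcp_pos"]-O)@ex); im=caps(.19)
save("top4",im); save("wr4",snapshot("wrist"))
```

```text
False
in t15.53 [0.4318 0.2021 0.0221] F [ 0.1 -0.8  0.3] op -0.0001 gf 0.2
  blob 740 [329.1 139.1] rack xy mm -364.0 -264.9
  blob 411 [339.2 195.5] rack xy mm -389.2 -122.5
  blob 203 [362.6 226.5] rack xy mm -448.8 -45.1
  blob 164 [147.2 242.6] rack xy mm 90.1 -0.6
True
back t16.49 [0.4339 0.2392 0.0216] F [-0.1 -3.9  3.3] op 0.0001 gf 1.9
rack x TCP 0.08726874410005155
  blob 739 [329.1 139.1] rack xy mm -364.1 -265.0
  blob 409 [339.2 195.5] rack xy mm -389.3 -122.5
  blob 200 [362.5 226.6] rack xy mm -448.7 -44.9
  blob 157 [132.7 241.9] rack xy mm 126.8 -1.8
```

The bottle is against the back plate, with its centre at rack x of about 127 mm. Next is the tub: a straight-down grasp, a drag to the mouth, then a push in.

Run:
```python
from h import *
qd=tq(HR,0); z=.014; Tb=np.array([.5457,-.272,0])
move_straight(rk(-.10,0,.06),feed=.25); let_go()
move_to(Tb+[0,0,.13],qd); print(move_straight(Tb+[0,0,z],feed=.12,max_force=8)); st("at")
close(25); st("grip")
e=rk(-.047,0,z); p=sense()["tcp_pos"]; z=p[2]; e[2]=z
print(move_straight(e,qd,feed=.12,max_force=20)); st("drag")
let_go(); st("open"); move_straight(e+[0,0,.12],feed=.2)
im=caps(.06); save("top5",im); st()
```

```text
False
at t20.70 [ 0.5466 -0.2725  0.015 ] F [0.1 0.7 0.4] op 0.0852 gf 0.0
grip t20.99 [ 0.5465 -0.2726  0.0155] F [-1.3  0.7  5.5] op 0.0696 gf 29.6
False
drag t24.43 [0.4294 0.105  0.0154] F [ 0.7 -3.5  4.7] op 0.0695 gf 29.9
open t24.74 [0.4277 0.1053 0.0145] F [ 1.1  0.4 -0.8] op 0.0857 gf 0.0
  blob 739 [329.1 139.1] rack xy mm -393.1 -289.5
  blob 198 [362.6 226.6] rack xy mm -489.7 -38.6
  blob 48 [215.1 233.2] rack xy mm -68.6 -17.1
  blob 154 [132.7 241.8] rack xy mm 166.5 10.3
 t25.54 [0.4278 0.1049 0.1338] F [-0.4  0.4  0. ] op 0.0850 gf 0.0
```

Run:
```python
from h import *
q=tq(HR,np.radians(40)); z=.022
move_straight(rk(-.15,0,.12),feed=.25); close(20); caps(.06)
move_to(rk(-.14,0,.06),q); move_straight(rk(-.14,0,z),feed=.15); st("pre")
print(move_straight(rk(-.04,0,z),feed=.08,max_force=12)); st("mid"); caps(.06)
print(move_straight(rk(.006,0,z),feed=.05,max_force=12)); st("in"); caps(.06)
move_straight(rk(-.13,0,.07),feed=.25); im=caps(.06); print("z190:"); caps(.19); st()
save("v6",cv2.resize(im[150:270,100:280],None,fx=4,fy=4,interpolation=cv2.INTER_CUBIC))
```

```text
blob 739 [329.1 139.1] rack xy mm -393.0 -289.5
  blob 199 [362.6 226.6] rack xy mm -489.8 -38.6
  blob 290 [205.4 238. ] rack xy mm -41.3 -3.3
  blob 156 [132.7 241.9] rack xy mm 166.5 10.5
pre t28.07 [0.4268 0.0131 0.0226] F [ 1.2  0.3 -0.7] op -0.0001 gf 0.0
False
mid t29.48 [0.4293 0.1121 0.022 ] F [-0.3  0.3  0.3] op 0.0004 gf 0.0
  blob 740 [329.1 139.1] rack xy mm -393.0 -289.4
  blob 203 [362.6 226.5] rack xy mm -489.7 -38.9
  blob 425 [190.8 238.8] rack xy mm 0.0 -0.6
  blob 156 [132.8 241.9] rack xy mm 166.2 10.5
False
in t30.59 [0.4306 0.1583 0.0221] F [1.  0.2 0.7] op -0.0002 gf 0.0
  blob 741 [329.1 139.1] rack xy mm -393.0 -289.5
  blob 203 [362.6 226.5] rack xy mm -489.7 -38.9
  blob 431 [174.6 238.9] rack xy mm 46.3 0.2
  blob 156 [132.8 241.9] rack xy mm 166.2 10.4
  blob 742 [329.  139.2] rack xy mm -392.8 -289.4
  blob 200 [362.5 226.6] rack xy mm -489.5 -38.6
  blob 430 [174.5 238.9] rack xy mm 46.4 0.1
  blob 158 [132.8 242. ] rack xy mm 166.1 10.7
z190:
  blob 743 [329.  139.2] rack xy mm -363.8 -264.9
  blob 202 [362.5 226.6] rack xy mm -448.8 -45.0
  blob 431 [174.6 238.9] rack xy mm 21.3 -10.9
  blob 159 [132.8 241.9] rack xy mm 126.5 -1.7
 t31.47 [0.4258 0.0237 0.0693] F [0.1 1.3 0.1] op -0.0004 gf 0.0
```

View pics/v6.png

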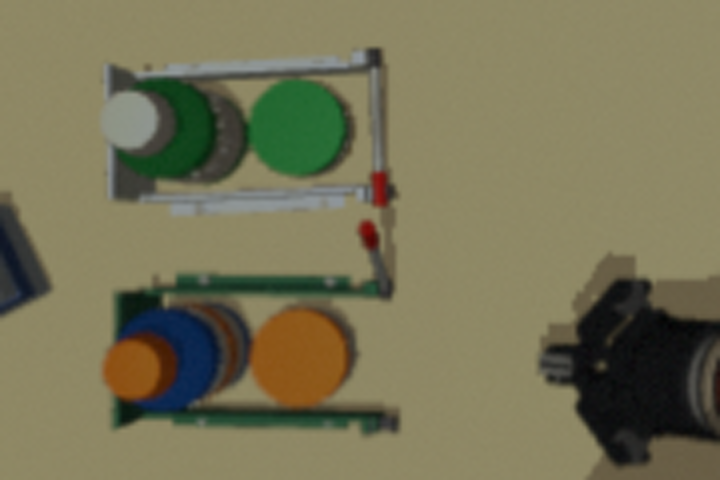

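The bottle is at the back, the tub is inside the mouth (centre at x of about 46 mm), and the bar's red end is still open at crop (368, 232). Now I'll swing the bar down.

Run:
```python
from h import *
q=tq(HR,0)
move_straight(rk(-.13,0,.22),feed=.25)
move_to(rk(-.012,-.140,.20),q); move_straight(rk(-.012,-.140,.105),feed=.15); st("start")
for y,z,f in [(-.02,.105,.1),(0,.09,.08),(.015,.07,.08),(.02,.060,.05)]:
    print(move_straight(rk(-.012,y,z),feed=f,max_force=12)); st((y,z))
print(move_straight(rk(-.012,.02,.034),feed=.02,max_force=8)); st("down")
move_straight(rk(-.012,.02,.15),feed=.2); move_straight(rk(-.17,0,.2),feed=.25)
st("end"); a=snapshot("top"); b=snapshot("side"); s=sense()
A=cv2.resize(a[160:265,110:250],None,fx=3,fy=3,interpolation=cv2.INTER_CUBIC); Bm=cv2.resize(b[110:215,170:310],None,fx=2.7,fy=3,interpolation=cv2.INTER_CUBIC)
save("v7",np.hstack([A,Bm])); caps(.06);
```

```text
start t33.79 [0.5709 0.1355 0.1057] F [ 1.  -0.   0.2] op 0.0001 gf 0.0
True
(-0.02, 0.105) t34.47 [0.516 0.138 0.108] F [ 0.3 -1.5  2.9] op 0.0000 gf 2.0
True
(0, 0.09) t34.84 [0.5123 0.138  0.1087] F [ 0.4 -1.3  2.8] op -0.0003 gf 2.5
True
(0.015, 0.07) t35.22 [0.5103 0.1381 0.1092] F [-0.5 -0.   3. ] op -0.0001 gf 2.7
True
(0.02, 0.06) t35.77 [0.5085 0.1382 0.1096] F [-0.5  0.   3.7] op -0.0002 gf 2.9
True
down t36.88 [0.5087 0.1382 0.1098] F [ 0.2 -0.4  3.2] op 0.0002 gf 2.8
end t38.38 [ 0.4257 -0.0175  0.1992] F [-0.2  0.3 -0.6] op -0.0006 gf 0.0
  blob 740 [329.1 139.1] rack xy mm -393.0 -289.6
  blob 199 [362.6 226.6] rack xy mm -489.8 -38.6
  blob 429 [174.5 239. ] rack xy mm 46.6 0.4
  blob 155 [132.7 241.9] rack xy mm 166.3 10.3
```

View pics/v7.png

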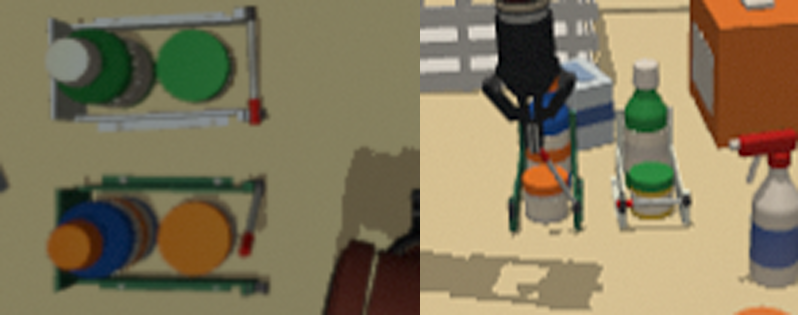

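The first sweep jammed against the sleeve, and the lift then carried the bar past vertical. It now leans inward, with its end at crop (246, 243). Tubs and bottles are unmoved, so I'll press the bar down from above.

Run:
```python
from h import *
q=tq(HR,0)
move_to(rk(-.012,-.008,.19),q); st("over")
for y,z,f in [(-.008,.075,.1),(.018,.055,.06)]:
    print(move_straight(rk(-.012,y,z),feed=f,max_force=12)); st((y,z))
print(move_straight(rk(-.012,.018,.034),feed=.02,max_force=8)); st("down")
move_straight(rk(-.012,.018,.15),feed=.2); move_straight(rk(-.2,0,.22),feed=.25)
st("end"); a=snapshot("top"); b=snapshot("side")
A=cv2.resize(a[160:265,110:250],None,fx=3,fy=3,interpolation=cv2.INTER_CUBIC); Bm=cv2.resize(b[110:215,170:310],None,fx=2.7,fy=3,interpolation=cv2.INTER_CUBIC)
save("v8",np.hstack([A,Bm])); caps(.06); print(190); caps(.19)
```

```text
over t39.21 [0.4378 0.1402 0.1896] F [-0.3 -0.9  0. ] op 0.0001 gf 0.0
True
(-0.008, 0.075) t39.92 [0.4347 0.1388 0.1225] F [ 0.1 -0.6 -0.4] op 0.0003 gf 0.0
False
(0.018, 0.055) t41.32 [0.4128 0.1406 0.0554] F [-0.1  0.1 -0.6] op 0.0000 gf 0.0
True
down t41.98 [0.4123 0.1406 0.0437] F [-1.6 -0.8  8.7] op 0.0001 gf 3.5
end t43.62 [ 0.4242 -0.0471  0.2186] F [ 0.1  0.4 -0.7] op -0.0001 gf 0.0
  blob 739 [329.1 139.1] rack xy mm -393.0 -289.5
  blob 200 [362.6 226.6] rack xy mm -489.7 -38.6
  blob 428 [174.5 238.9] rack xy mm 46.5 0.2
  blob 156 [132.7 241.9] rack xy mm 166.3 10.4
190
  blob 739 [329.1 139.1] rack xy mm -364.1 -265.0
  blob 201 [362.6 226.6] rack xy mm -449.0 -45.0
  blob 427 [174.5 238.9] rack xy mm 21.7 -10.7
  blob 155 [132.8 241.9] rack xy mm 126.6 -1.9
```

View pics/v8.png

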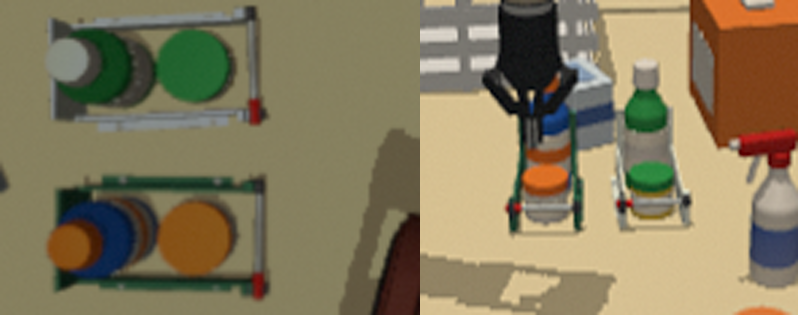

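The bar lies level across the mouth with its red end at crop (258, 286). It pressed firm at z = 0.044, which is its stop height. Bottle and tub are in place and the neighbours are unmoved.

```bash
python3 -c "
from bench import *
print(sign_off())"
```

```text
the job is handed in; nothing more can be done
None
```

The job is handed in: the blue bottle stands against the back plate, the mid-sized tub is wholly inside the mouth, and the drop bar is fully down, with the white rack and other things undisturbed in the final views.

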